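# Sort the wet ratchet forceps and start the dryer

### The job

The ratchet forceps from wet grinding have to dry: lay every pair whose jaws stand open flat on the sunken deck of the warm-air dryer, and every pair that is ratcheted shut flat in the metal tray, where someone will unlatch it (a shut pair may have been left on the deck by mistake). Do not pile them, and neither squeeze an open pair shut nor force a shut pair open. When all are sorted, start the dryer by pressing its three keys fully down one at a time, from the one nearest the robot base to the farthest, and leave the stone and the loose pieces of glass on the bench where they are.

Things in the scene. Friction and masses are not known exactly. Their poses are not given: they have to be found in the camera images.
- forceps1_pivot (a point): Ratchet-locking forceps of bright steel, 146 mm long, 70 g, lying flat; all six are one model, some may be absent. The point: middle of the box lock (block at the hinge screw, 24 long, 14 wide, 9 high, best gripped across its 14 mm), 4.5 mm above the underside. Axes of half A, which carries the lock: x towards the jaws (tips 52 mm ahead), z up, lock faces at y = +-7 mm
- forceps1_half (a joint): Angle between the two halves, rad: 0 = jaws together and ratchet latched (holds firmly); 0.36 to 0.42 at the start if the jaws stand open (85 mm over the rings, tips about 20 mm apart)
- forceps2_pivot (a point): As forceps1. Half A's finger ring (25 mm outside) is centred 82 mm behind the lock and 15 mm to -y. Half B mirrors A when shut (54 mm over both rings); opening turns B's ring towards +y and its jaw towards -y. Jaws, rods and rings are 6 mm thick; the balance point lies about 25 mm behind the lock
- forceps2_half (a joint): As forceps1_half. An open pair has a stiff hinge that stays where it is but can be squeezed shut at the rings or jaws, not at the lock
- forceps3_pivot (a point): As forceps1: middle of its box lock, same size and axes
- forceps3_half (a joint): As forceps1_half
- forceps4_pivot (a point): As forceps1: middle of its box lock, same size and axes
- forceps4_half (a joint): As forceps1_half
- forceps5_pivot (a point): As forceps1: middle of its box lock, same size and axes
- forceps5_half (a joint): As forceps1_half
- forceps6_pivot (a point): As forceps1. If present, this pair starts on the dryer's deck; the others start on the bench
- forceps6_half (a joint): As forceps1_half
- dryer_deck (a point): Middle of the top of the sunken dark perforated deck of the warm-air dryer: a low white box, 324 (x) by 228 (y) mm, 70 high, fixed, at the left of the bench. Deck 55 mm above the bench, 300 (x) by 165 (y) mm, with walls 15 mm high all round; z up. The deck fills the box's +y part; on its -y side a ledge 55 mm wide, level with the wall tops, carries the keys
- key_first_top (a point): centre of the top of a round grey spring key, 22 mm across, standing 14 mm above the dryer's ledge, in a row of three 50 mm apart along the dryer's x; this is nearest the robot base; pressed straight down
- key_first (a joint): how far this key is pressed, m: 0 up, 0.005 fully down (5 N); springs back
- key_second_top (a point): centre of the top of a round grey spring key, 22 mm across, standing 14 mm above the dryer's ledge, in a row of three 50 mm apart along the dryer's x; this is the middle one; pressed straight down
- key_second (a joint): how far this key is pressed, m: 0 up, 0.005 fully down (5 N); springs back
- key_third_top (a point): centre of the top of a round grey spring key, 22 mm across, standing 14 mm above the dryer's ledge, in a row of three 50 mm apart along the dryer's x; this is farthest from the base; pressed straight down
- key_third (a joint): how far this key is pressed, m: 0 up, 0.005 fully down (5 N); springs back
- tray_floor (a point): middle of the inner floor of the shallow bare-metal tray, fixed, at the right of the bench; 252 (x) by 172 (y) mm inside, floor 4 mm above the bench, walls 4 mm thick standing 16 mm above the floor; z up
- sic_stone: leave alone: grey silicon carbide stone, 50 x 100 x 25 mm, lying among the forceps; origin on its underside
- cullet: leave alone: bottle-green glass chunk, 60 mm across, 42 high; origin on its underside
- opal_button: leave alone: milky opal glass button, 32 mm across, 12 high; origin on its underside
Things that resemble listed ones, but are neither listed nor needed, are in the scene too. What is shaped like the part that bears forceps5_pivot but purple is not meant.

How it is judged:
On the way, in this order (a step that is already met when the one before it is completed fails the run):
1. every forceps lies flat in its proper place: open on the dryer's deck, latched in the tray (z of forceps1_pivot in the frame of dryer_deck between 0 and 0.01 m and angle between each of forceps1_pivot, forceps2_pivot, forceps3_pivot, forceps4_pivot, forceps5_pivot, forceps6_pivot's own z axis and vertical below 0.05 rad and x of forceps1_pivot in the frame of dryer_deck between -0.15 and 0.15 m and y of forceps1_pivot in the frame of dryer_deck between -0.083 and 0.083 m and value of joint each of forceps1_half, forceps2_half, forceps3_half above 0.25 rad and z of forceps2_pivot in the frame of dryer_deck between 0 and 0.01 m and x of forceps2_pivot in the frame of dryer_deck between -0.15 and 0.15 m and y of forceps2_pivot in the frame of dryer_deck between -0.083 and 0.083 m and z of forceps3_pivot in the frame of dryer_deck between 0 and 0.01 m and x of forceps3_pivot in the frame of dryer_deck between -0.15 and 0.15 m and y of forceps3_pivot in the frame of dryer_deck between -0.083 and 0.083 m and z of forceps4_pivot in the frame of tray_floor between 0 and 0.01 m and x of forceps4_pivot in the frame of tray_floor between -0.127 and 0.127 m and y of forceps4_pivot in the frame of tray_floor between -0.087 and 0.087 m and value of joint each of forceps4_half, forceps5_half, forceps6_half below 0.08 rad and z of forceps5_pivot in the frame of tray_floor between 0 and 0.01 m and x of forceps5_pivot in the frame of tray_floor between -0.127 and 0.127 m and y of forceps5_pivot in the frame of tray_floor between -0.087 and 0.087 m and z of forceps6_pivot in the frame of tray_floor between 0 and 0.01 m and x of forceps6_pivot in the frame of tray_floor between -0.127 and 0.127 m and y of forceps6_pivot in the frame of tray_floor between -0.087 and 0.087 m), for 0.3 s.
2. the nearest key is pressed down, alone (value of joint key_first above 0.0035 m and value of joint each of key_second, key_third below 0.002 m), for 0.05 s.
3. the middle key is pressed down, alone (value of joint key_second above 0.0035 m and value of joint each of key_first, key_third below 0.002 m), for 0.05 s.
4. the farthest key is pressed down, alone (value of joint key_third above 0.0035 m and value of joint each of key_first, key_second below 0.002 m), for 0.05 s.
At the end, for the whole second after the job is handed in: every open forceps lies flat (within 3 degrees) on the dryer's deck with its jaws still open (over 0.25 rad), every latched one flat on the tray's floor and still shut (under 0.08 rad), all at rest, and the three keys, pressed one after another (over 3.5 mm), are up again (all of step 1 and value of joint each of key_first, key_second, key_third below 0.0015 m and linear speed of each of forceps1, forceps2, forceps3, forceps4, forceps5, forceps6 below 0.02 m/s); the robot touches nothing.
It fails at once if an open forceps is squeezed shut (value of joint any of forceps1_half, forceps2_half, forceps3_half below 0.2 rad).
It fails at once if a latched forceps is forced open (value of joint any of forceps4_half, forceps5_half, forceps6_half above 0.12 rad).
It fails at once if two keys are down at once (value of joint each of key_first, key_second above 0.003 m or value of joint each of key_second, key_third above 0.003 m or value of joint each of key_first, key_third above 0.003 m).
It fails at once if the stone, cullet or opal button is moved more than 5 cm (distance of any of sic_stone, cullet, opal_button from where it was at the start of the episode above 0.05 m).
Of forceps1, forceps2, forceps3, forceps4, forceps5, forceps6 only 4 to 6 are there at a start; the rules pass over those that are not, and their reading is None.
At some moment in a run one of forceps1, forceps2, forceps3, forceps4, forceps5, forceps6 may be knocked a few centimetres aside while the robot is not near it.
Once in a run the grip may slacken for a moment while it holds something.
It also fails if it takes over 210 s, if anything falls off the work surface, if the arm or the gripper's body presses on something with over 40 N, if the wrist force passes 120 N, or if a joint passes its speed limit or range.

### The arm

A 6-joint arm with a two-finger parallel gripper is mounted at the origin on the work surface. World frame = base frame: x ahead of the robot, y to its left, z up, the work surface at z = 0. Lengths are in m, angles in rad, forces in N, time in s.
With the tool pointing down it reaches from about 0.35 to 0.85 m from the base axis. Payload 8.1 kg.
Tool frame: the origin (TCP) lies on the mounting face of the last link; the fingertips stand 186 mm ahead of it and the grasp point (between the pads) lies 167 mm ahead of it; z points along the fingers, y is the line along which they close (so a half turn about z gives the same grasp; the last joint's range is limited). The gripper opens to 93 mm and grips with 3 to 60 N. Pads are 15 mm wide; open, the fingers measure 128 mm over their backs; the gripper's body (75 mm by 188 mm) begins 65 mm behind the grasp point.
Start: joints at [-1.31, 0.13, 1.488, -0, 1.523, -0.085], TCP at [0.203, -0.564, 0.405] pointing down, gripper open.
Joint ranges: [-2.96, 2.96], [-0.89, 2.26], [0.02, 2.5], [-1.34, 4.48], [0, 2.73], [-2.66, 2.66]. Speed limits (rad/s): [2.39, 2.39, 2.79, 3.14, 3.14, 3.14].

### API

Orientations are given as a rotation vector (axis times angle).
In Python, from plant import read_state, read_camera, camera_params, close_job gives the robot as it stands. The module is installed in compiled form; this text tells all that it offers.
- The arm moves only by the tool servo_tool, never from a script. Its argument "increments" is a list of rows, each an object with "slide": the shift along the tool's x, y, z in mm, a list of three; "dr": the turn, a rotation vector about the tool's x, y, z in rad, a list of three; "jaw": the closure, from 0 (fully open) to 1 (shut). In form: [{"slide": [x, y, z], "dr": [ax, ay, az], "jaw": jaw}, ...]. A call has 1 to 20 rows; each row is the pose to reach, as a shift and turn from the pose commanded when the call began, along the tool's axes at that moment; what a row does not reach only later rows make up. A row lasts 1/10 s, in which the tool goes at most 50 mm and 8.59 degrees, less where a joint would pass 70% of its speed; a pose out of reach is approached as far as the arm can. A call with a gripper value outside its range is refused whole. The fingers move at their own pace and stop on an object; "force" is the grip in N (left out, the last holds). Time passes only in rows, so rows that repeat a pose let the fingers close. It gives the time, the measured TCP pose, the force, the opening and the grip force at its end, in the units of the state.
- read_state(): the state, without advancing time (a new reading comes with each control period).
- read_camera(name): name is "scene" or "side" or "wrist"; returns (picture, depth): 384x512x3 uint8, red, green, blue; 384x512 float32, m along the optical axis (not along the pixel's ray), 0 where there is no reading.
- camera_params(name): a dict with "fx", "fy", "cx", "cy" (pixels), "rvec" (rotation vector, rad) and "tvec" (3), from world to camera coordinates, as OpenCV has them. Camera axes: x right, y down, z forward; pixel columns grow to the right and rows downward; lengths in m; the calibration is good to about 2 mm. A picture is of the moment at which its call begins: read the wrist's pose just before it. camera_params takes no time and is no camera call; for the wrist camera it gives the pose at the moment of the call.
- close_job(): hands the job in; it is judged then, once.
The state is a dict: "t": time; "q": joint angles; "dq": joint speeds; "joint_torque": joint torques, N m; "tool_pos": TCP position; "orientation": TCP orientation; "force": force on the tool from outside, world axes, zero at the start; "wrist_torque": the same for the moment, N m; "opening": finger opening in m; "gripper_force": force on a finger pad.
Only numpy, scipy, OpenCV 4.12 (cv2) and the standard library are available. Lean on these libraries where they do the work, as an engineer would, in place of code of your own. Each camera call takes 0.05 s, during which the arm holds its last target. There are 200 camera calls.

## Working session

There is one attempt and no reset: what is moved stays moved. The work goes in short steps, Python scripts to look and compute and a tool call to move; the robot and the scene stay as the last step left them, time stands still between calls to the robot, and variables do not carry over. Pictures are saved under pics/ and viewed, at most 14 in all, crops included, and the job is handed in when it is done.

Besides the shell and the picture viewer there is one more tool, called after ">>>" by a JSON object that holds its "name" and its "arguments". servo_tool: Moves the arm, as the interface text tells. Its arguments: {"type":"object","properties":{"increments":{"type":"array"},"force":{"type":"number"}},"required":["increments"]}

```bash
ls; mkdir -p pics
cat > h.py <<'E'
import numpy as np, cv2
from plant import *
def save(n,f,c=None):
    im,d=read_camera(n); cv2.imwrite('pics/'+f,im[:,:,::-1]); return im,d
def pts(n,d,p=None):
    p=p or camera_params(n); R=cv2.Rodrigues(np.array(p['rvec'],float))[0]; t=np.array(p['tvec'],float)
    v,u=np.mgrid[:384,:512]
    c=np.stack([(u-p['cx'])/p['fx']*d,(v-p['cy'])/p['fy']*d,d],-1)
    return (c-t)@R
def ray(n,u,v,z,p=None):
    p=p or camera_params(n); R=cv2.Rodrigues(np.array(p['rvec'],float))[0]; t=np.array(p['tvec'],float)
    o=-R.T@t; r=R.T@np.array([(u-p['cx'])/p['fx'],(v-p['cy'])/p['fy'],1.])
    return o+r*(z-o[2])/r[2]
def proj(n,P,p=None):
    p=p or camera_params(n); R=cv2.Rodrigues(np.array(p['rvec'],float))[0]
    c=R@np.array(P,float)+np.array(p['tvec']); return c[0]/c[2]*p['fx']+p['cx'],c[1]/c[2]*p['fy']+p['cy']
E
python3 - <<'E'
from h import *
s=read_state(); print(s['t'],s['tool_pos'],s['orientation'])
for n in('scene','side','wrist'):
    p=camera_params(n);im,d=save(n,n+'0.png'); np.savez('pics/'+n+'0',im=im,d=d); R=cv2.Rodrigues(np.array(p['rvec'],float))[0]
    print(n,p['fx'],p['cx'],'cam',-R.T@p['tvec'],'z',R[2],'x',R[0])
E
```

```text
pics
0.0 [ 0.20334828 -0.56426032  0.40370345] [-3.09299278e+00 -5.40217820e-01  2.47796832e-04]
scene 363.15351648412286 257.5638036270217 cam [ 1.18879107 -0.623464    0.74104019] z [-0.61400813  0.54147759 -0.57427871] x [ 0.66350741  0.74815911 -0.00398335]
side 392.5548766089427 252.74471726627084 cam [ 0.32160673 -1.13585296  0.8150398 ] z [ 0.12472159  0.83285657 -0.53925362] x [ 0.99017468 -0.13911821  0.01415039]
wrist 276.33098510591185 255.663654742548 cam [ 0.28046743 -0.53623736  0.38237163] z [-0.27608233 -0.09817623 -0.95610668] x [ 0.33991542 -0.94045468 -0.00158387]
```

View pics/scene0.png

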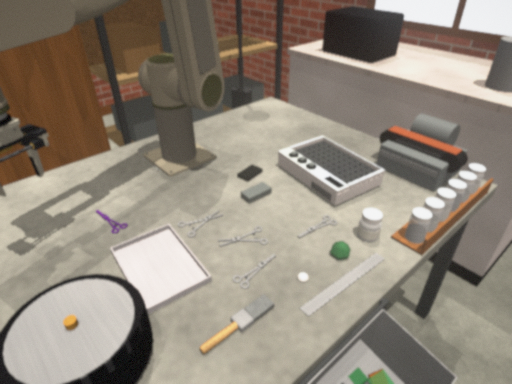

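View pics/side0.png

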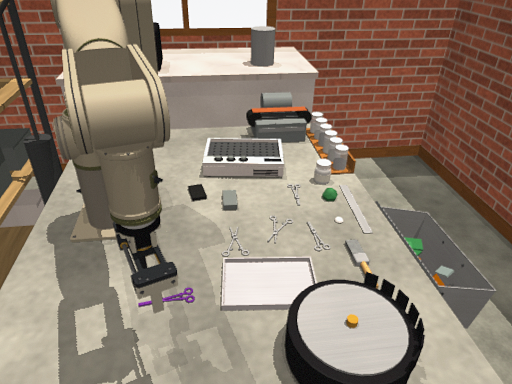

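The scene picture shows four forceps on the bench, at about (202,222), (243,237), (256,271) and (318,227). The tray is at (160,265), the dryer at (330,168), and purple scissors (a decoy) at (112,221). The side view shows the same layout. Next I'll compute rough positions.

Run:
```python
from h import *
for n,L in (('scene',[(202,222),(243,237),(256,271),(318,227),(112,221),(160,265),(257,192),(303,277),(341,250),(330,168)]),('side',[(235,241),(278,229),(317,236),(295,195),(268,282),(230,200),(243,150),(215,159),(231,160),(244,160)])):
    z=np.load(f'pics/{n}0.npz'); P=pts(n,z['d'])
    for u,v in L: print(n,u,v,P[v,u].round(3))
# deck from side/scene: crops rectified
n='side'; z=np.load('pics/side0.npz'); P=pts(n,z['d'])
m=(abs(P[...,2]-.07)<.006)&(P[...,1]>0)&(P[...,0]>.2)&(P[...,0]<.9)&(P[...,1]<.5)
q=P[m]; print('wall tops',q.min(0),q.max(0),m.sum())
im=z['im'][120:190,180:310]; cv2.imwrite('pics/deck.png',cv2.resize(im[:,:,::-1],None,fx=6,fy=6,interpolation=2))
```

```text
scene 202 222 [ 0.409 -0.171 -0.001]
scene 243 237 [ 0.552 -0.121  0.001]
scene 256 271 [ 0.682 -0.183  0.006]
scene 318 227 [0.672 0.081 0.002]
scene 112 221 [ 0.221 -0.384  0.005]
scene 160 265 [ 0.487 -0.363  0.002]
scene 257 192 [0.426 0.047 0.021]
scene 303 277 [ 0.782 -0.108  0.01 ]
scene 341 250 [0.799 0.025 0.033]
scene 330 168 [0.523 0.313 0.053]
side 235 241 [ 0.412 -0.167 -0.001]
side 278 229 [ 0.559 -0.131  0.005]
side 317 236 [ 0.679 -0.179  0.002]
side 295 195 [0.661 0.06  0.007]
side 268 282 [ 0.486 -0.359  0.001]
side 230 200 [0.414 0.032 0.023]
side 243 150 [0.501 0.364 0.052]
side 215 159 [0.376 0.264 0.069]
side 231 160 [0.438 0.241 0.073]
side 244 160 [0.49  0.236 0.073]
wall tops [0.32333979 0.13551766 0.06400418] [0.89832932 0.47527665 0.07592552] 842
```

View pics/deck.png

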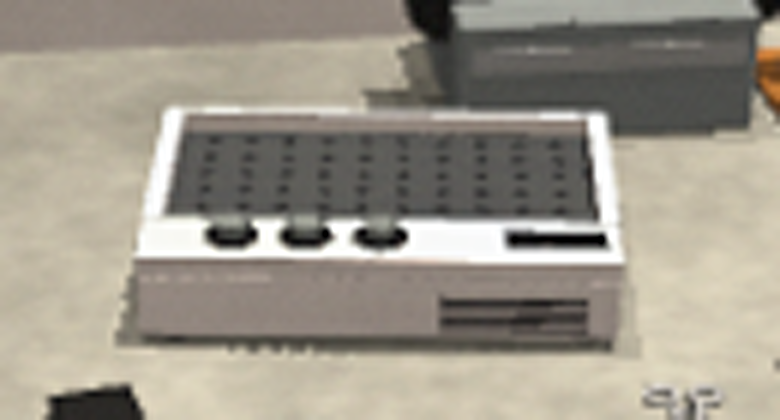

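The deck is empty and the keys form a row at x≈0.38–0.49, y≈0.24. Next I'll move the wrist camera over the bench.

```bash
cat >> h.py <<'E'
def goto(x,y,ztip,a):
    """world target of fingertip point, tool-x angle a (mod pi); prints slide mm and dr"""
    s=read_state(); R=cv2.Rodrigues(np.array(s['orientation'],float))[0]; q=s['q']
    b=np.arctan2(y,x); c=[a+k*np.pi for k in range(-3,4)]
    a=min(c,key=lambda k:abs(b+np.pi/2-k)); 
    G=np.array([[np.cos(a),np.sin(a),0],[np.sin(a),-np.cos(a),0],[0,0,-1]])
    sl=R.T@(np.array([x,y,ztip+.186])-s['tool_pos'])*1000
    dr=cv2.Rodrigues(R.T@G)[0].ravel()
    print('slide',sl.round(1),'dr',dr.round(4),'q6->',round(b+np.pi/2-a,2),'q6',round(q[5],2),'t',s['t'])
E
python3 -c "
from h import *
goto(.58,-.08,.24,.9)"
```

```text
slide [ 518.5 -328.   -21.5] dr [-1.300e-03 -5.000e-04 -5.541e-01] q6-> 0.53 q6 -0.09 t 0.15
```

>>> {"name": "servo_tool", "arguments": {"increments": [{"slide":[200,-120,-20],"dr":[0,0,-0.2],"jaw":0},{"slide":[200,-120,-20],"dr":[0,0,-0.2],"jaw":0},{"slide":[518,-328,-21],"dr":[0,0,-0.554],"jaw":0},{"slide":[518,-328,-21],"dr":[0,0,-0.554],"jaw":0},{"slide":[518,-328,-21],"dr":[0,0,-0.554],"jaw":0},{"slide":[518,-328,-21],"dr":[0,0,-0.554],"jaw":0},{"slide":[518,-328,-21],"dr":[0,0,-0.554],"jaw":0},{"slide":[518,-328,-21],"dr":[0,0,-0.554],"jaw":0},{"slide":[518,-328,-21],"dr":[0,0,-0.554],"jaw":0},{"slide":[518,-328,-21],"dr":[0,0,-0.554],"jaw":0},{"slide":[518,-328,-21],"dr":[0,0,-0.554],"jaw":0},{"slide":[518,-328,-21],"dr":[0,0,-0.554],"jaw":0},{"slide":[518,-328,-21],"dr":[0,0,-0.554],"jaw":0},{"slide":[518,-328,-21],"dr":[0,0,-0.554],"jaw":0},{"slide":[518,-328,-21],"dr":[0,0,-0.554],"jaw":0},{"slide":[518,-328,-21],"dr":[0,0,-0.554],"jaw":0},{"slide":[518,-328,-21],"dr":[0,0,-0.554],"jaw":0}]}}

```text
t: 1.85
tool_pos: [0.5789, -0.0818, 0.4258]
orientation: [2.83, 1.363, -0.0]
force: [-0.7, -0.6, -0.1]
opening: 0.0927
gripper_force: 0.0
```

Run:
```python
from h import *
p=camera_params('wrist'); im,d=read_camera('wrist'); s=read_state(); print(s['tool_pos'],s['orientation'],s['t'])
cv2.imwrite('pics/w1.png',cv2.resize(im[:,:,::-1],(784,588),interpolation=2)); np.savez('pics/w1',im=im,d=d,p=p)
R=cv2.Rodrigues(np.array(p['rvec'],float))[0]; print(-R.T@p['tvec'],R)
```

```text
[ 0.57898761 -0.08164023  0.42589162] [2.83011996e+00 1.36331183e+00 4.22089853e-05] 1.9
[ 0.63002573 -0.01743574  0.40437728] [[ 7.82542551e-01 -6.22597029e-01  3.09165316e-04]
 [-5.95263047e-01 -7.48040747e-01  2.93422812e-01]
 [-1.82452903e-01 -2.29799870e-01 -9.55982718e-01]]
```

View pics/w1.png

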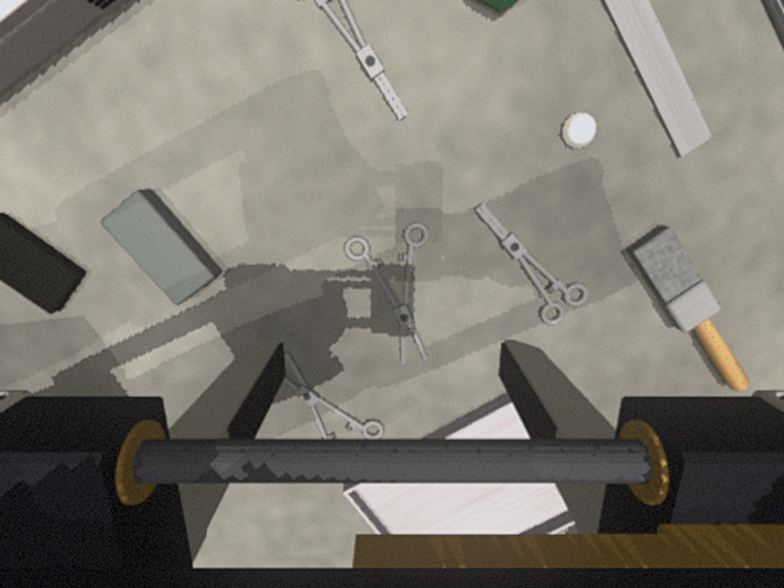

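The wrist picture shows, at display scale 1.531:
- Shut pairs with locks at (515,247) and (370,61).
- Open pairs with locks at (403,317) and (307,396).
- The stone at (160,247).

Run:
```python
from h import *
z=np.load('pics/w1.npz',allow_pickle=True); p=z['p'].item()
f=lambda u,v,h=.006: ray('',u/1.53125,v/1.53125,h,p)[:2]
for n,L in dict(S1=[(515,247),(481,206),(553,313),(575,293)],S2=[(370,61),(402,117)],O1=[(403,317),(425,357),(404,361),(357,248),(416,235)],O2=[(307,396),(373,428),(325,440),(288,352)]).items():
    k=f(*L[0],.009); q=[f(*l,.005) for l in L[1:]]
    print(n,k.round(4),[(np.round(x,3),round(np.hypot(*(x-k)),3),round(np.arctan2(*(x-k)[::-1]),3)) for x in q])
# tray, dryer from side/scene depth
for n in('side','scene'):
    w=np.load(f'pics/{n}0.npz'); P=pts(n,w['d']); im=w['im'].astype(int)
    wh=(im.min(2)>150)
    m=(P[...,2]>.012)&(P[...,2]<.03)&(P[...,0]>.3)&(P[...,0]<.7)&(P[...,1]<-.22)&(P[...,1]>-.5)
    q=P[m][:,:2]; print(n,'tray',np.percentile(q,[1,99],0).round(3),cv2.minAreaRect(q.astype(np.float32)))
    m=(P[...,2]>.064)&(P[...,2]<.076)&(P[...,1]>.18)&(P[...,0]>.28)&(P[...,0]<.75)&(P[...,1]<.5)&wh
    q=P[m][:,:2]; print(n,'dryer',np.percentile(q,[1,99],0).round(3),cv2.minAreaRect(q.astype(np.float32)))
```

```text
S1 [ 0.6726 -0.1523] [(array([ 0.67 , -0.102]), np.float64(0.051), np.float64(1.626)), (array([ 0.666, -0.234]), np.float64(0.082), np.float64(-1.657)), (array([ 0.694, -0.229]), np.float64(0.08), np.float64(-1.301))]
S2 [0.6653 0.0557] [(array([0.66 , 0.005]), np.float64(0.051), np.float64(-1.681))]
O1 [ 0.5458 -0.1419] [(array([ 0.536, -0.192]), np.float64(0.051), np.float64(-1.772)), (array([ 0.516, -0.182]), np.float64(0.05), np.float64(-2.212)), (array([ 0.554, -0.06 ]), np.float64(0.082), np.float64(1.471)), (array([ 0.606, -0.085]), np.float64(0.082), np.float64(0.755))]
O2 [ 0.4112 -0.1489] [(array([ 0.439, -0.225]), np.float64(0.081), np.float64(-1.22)), (array([ 0.388, -0.204]), np.float64(0.06), np.float64(-1.975)), (array([ 0.428, -0.1  ]), np.float64(0.052), np.float64(1.241))]
side tray [[ 0.351 -0.459]
 [ 0.621 -0.265]] ((0.48645952343940735, -0.364104688167572), (0.18673023581504822, 0.2599160969257355), 83.85774993896484)
side dryer [[0.329 0.206]
 [0.666 0.465]] ((0.49755364656448364, 0.335161030292511), (0.23541264235973358, 0.3268342614173889), 81.25198364257812)
scene tray [[ 0.351 -0.49 ]
 [ 0.688 -0.268]] ((0.5325718522071838, -0.373553603887558), (0.19230352342128754, 0.36264005303382874), 81.31112670898438)
scene dryer [[0.331 0.203]
 [0.67  0.461]] ((0.49740615487098694, 0.3336758017539978), (0.23284269869327545, 0.3290283679962158), 81.78286743164062)
```

Two pairs are shut (S1, S2) and two are open (O1, O2). I'll start with O1.

```bash
python3 -c "
from h import *
goto(.5458,-.1419,.08,-1.852);goto(.5458,-.1419,.002,-1.852)"
```

```text
slide [-67.8  11.6 159.9] dr [ 2.000e-04  1.000e-04 -3.918e-01] q6-> 0.03 q6 0.45 t 1.9
slide [-67.8  11.6 237.9] dr [ 2.000e-04  1.000e-04 -3.918e-01] q6-> 0.03 q6 0.45 t 1.9
```

>>> {"name": "servo_tool", "arguments": {"increments": [{"slide":[-68,12,160],"dr":[0,0,-0.392],"jaw":0.5},{"slide":[-68,12,160],"dr":[0,0,-0.392],"jaw":0.5},{"slide":[-68,12,160],"dr":[0,0,-0.392],"jaw":0.5},{"slide":[-68,12,160],"dr":[0,0,-0.392],"jaw":0.5},{"slide":[-68,12,160],"dr":[0,0,-0.392],"jaw":0.5},{"slide":[-68,12,190],"dr":[0,0,-0.392],"jaw":0.5},{"slide":[-68,12,215],"dr":[0,0,-0.392],"jaw":0.5},{"slide":[-68,12,230],"dr":[0,0,-0.392],"jaw":0.5},{"slide":[-68,12,236],"dr":[0,0,-0.392],"jaw":0.5},{"slide":[-68,12,237.5],"dr":[0,0,-0.392],"jaw":0.5},{"slide":[-68,12,237.5],"dr":[0,0,-0.392],"jaw":0.5},{"slide":[-68,12,237.5],"dr":[0,0,-0.392],"jaw":1},{"slide":[-68,12,237.5],"dr":[0,0,-0.392],"jaw":1},{"slide":[-68,12,237.5],"dr":[0,0,-0.392],"jaw":1},{"slide":[-68,12,237.5],"dr":[0,0,-0.392],"jaw":1},{"slide":[-68,12,237.5],"dr":[0,0,-0.392],"jaw":1},{"slide":[-68,12,237.5],"dr":[0,0,-0.392],"jaw":1},{"slide":[-68,12,237.5],"dr":[0,0,-0.392],"jaw":1}], "force": 30}}

```text
t: 3.7
tool_pos: [0.5467, -0.1411, 0.1884]
orientation: [2.509, 1.891, 0.0]
force: [-1.2, 0.5, 3.0]
opening: 0.0137
gripper_force: 30.0
```

```bash
cat >> h.py <<'E'
C=np.array([.4975,.3345]); th=-.148; ux=np.array([np.cos(th),np.sin(th)]); uy=np.array([-ux[1],ux[0]])
D=C+.0235*uy
T=np.array([.4865,-.364]); tt=-.107; tx=np.array([np.cos(tt),np.sin(tt)]); ty=np.array([-tx[1],tx[0]])
def deck(x,y): return D+x*ux+y*uy
def tray(x,y): return T+x*tx+y*ty
E
python3 -c "
from h import *
s=read_state();print(s['tool_pos'],s['opening'],s['gripper_force'],s['force'])
goto(*s['tool_pos'][:2],.16,-1.852)
p=deck(.07,-.0205);print(p)
goto(*p,.16,-1.54);goto(*p,.058,-1.54)"
```

```text
[ 0.54673677 -0.14107313  0.18841722] 0.013740173176658363 29.960668981075287 [-1.20481123  0.53133598  3.00824194]
slide [  -0.     0.  -157.6] dr [0.0001 0.     0.0021] q6-> 0.03 q6 -0.06 t 3.7
[0.56717714 0.32714498]
slide [ 455.7 -109.3 -157.6] dr [ 1.000e-04  0.000e+00 -3.099e-01] q6-> 0.49 q6 -0.06 t 3.7
slide [ 455.7 -109.3  -55.6] dr [ 1.000e-04  0.000e+00 -3.099e-01] q6-> 0.49 q6 -0.06 t 3.7
```

>>> {"name": "servo_tool", "arguments": {"increments": [{"slide":[0,0,-20],"dr":[0,0,0],"jaw":1},{"slide":[0,0,-55],"dr":[0,0,0],"jaw":1},{"slide":[0,0,-95],"dr":[0,0,0],"jaw":1},{"slide":[0,0,-130],"dr":[0,0,0],"jaw":1},{"slide":[20,-5,-157],"dr":[0,0,-0.02],"jaw":1},{"slide":[60,-14,-157],"dr":[0,0,-0.04],"jaw":1},{"slide":[100,-24,-157],"dr":[0,0,-0.07],"jaw":1},{"slide":[140,-34,-157],"dr":[0,0,-0.1],"jaw":1},{"slide":[180,-43,-157],"dr":[0,0,-0.13],"jaw":1},{"slide":[220,-53,-157],"dr":[0,0,-0.16],"jaw":1},{"slide":[260,-62,-157],"dr":[0,0,-0.19],"jaw":1},{"slide":[300,-72,-157],"dr":[0,0,-0.22],"jaw":1},{"slide":[340,-82,-157],"dr":[0,0,-0.25],"jaw":1},{"slide":[380,-91,-157],"dr":[0,0,-0.28],"jaw":1},{"slide":[415,-100,-157],"dr":[0,0,-0.3],"jaw":1},{"slide":[440,-105,-157],"dr":[0,0,-0.31],"jaw":1},{"slide":[453,-109,-157],"dr":[0,0,-0.31],"jaw":1},{"slide":[456,-109,-157],"dr":[0,0,-0.31],"jaw":1},{"slide":[456,-109,-157],"dr":[0,0,-0.31],"jaw":1}]}}

```text
t: 5.6
tool_pos: [0.5675, 0.3269, 0.3449]
orientation: [2.187, 2.255, -0.001]
force: [-0.2, -0.1, -1.2]
opening: 0.0132
gripper_force: 30.0
```

Run:
```python
from h import *
s=read_state();print(s['opening'],s['gripper_force'],s['force'])
p=deck(.07,-.0205);goto(*p,.058,-1.54)
cp=camera_params('wrist'); im,d=read_camera('wrist');np.savez('pics/w2',im=im,d=d,p=cp)
im2=read_camera('side')[0][100:200,170:330]
a=cv2.resize(im,(512,384)); b=cv2.resize(im2,(512,320),interpolation=2)
cv2.imwrite('pics/w2.png',cv2.resize(np.vstack([a,b])[:,:,::-1],(436,600)))
```

```text
0.013225576854005926 29.99889761209488 [-0.18073209 -0.11865488 -1.19747737]
slide [  0.3  -0.3 100.9] dr [-0.0005  0.0007  0.0001] q6-> 0.49 q6 0.41 t 5.6
```

View pics/w2.png

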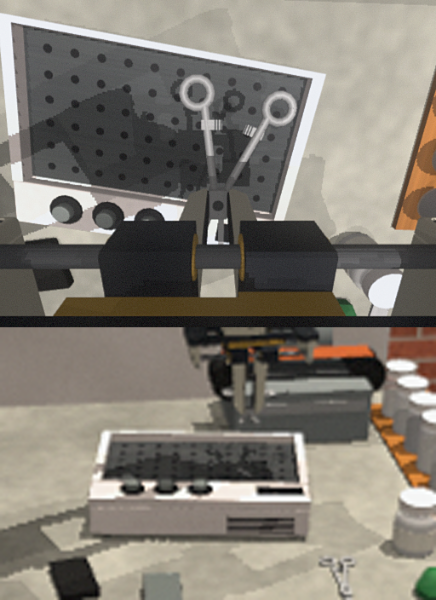

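The open pair is held and hangs level. Dryer corner at display (325,73), key tops at (67,208) and (107,213).

Run:
```python
from h import *
p=np.load('pics/w2.npz',allow_pickle=True)['p'].item(); k=1.1737
f=lambda u,v,h: ray('',u*k,v*k,h,p)[:2]
c=f(325,73,.07);print('corner',c,C+.162*ux+.114*uy)
for u,v in((67,207),(107,212)):
    q=f(u,v,.084);print('key',q,[(q-C)@ux,(q-C)@uy])
for u,v,h in((25,24,.055),(310,75,.07),(22,22,.07),(274,216,.07),(28,180,.055)): q=f(u,v,h);print('edge',[(q-C)@ux,(q-C)@uy])
for u,v in((197,92),(280,107),(218,204)): print(f(u,v,.16))
```

```text
corner [0.67256396 0.4277135 ] [0.67453949 0.42336518]
key [0.39838864 0.27579264] [np.float64(-0.08937087051045446), np.float64(-0.0726805577817892)]
key [0.44296377 0.27087666] [np.float64(-0.044558117038172015), np.float64(-0.07096973941773434)]
edge [np.float64(-0.14743366319666684), np.float64(0.11039168450179955)]
edge [np.float64(0.14506228984359035), np.float64(0.11347164381104548)]
edge [np.float64(-0.13879291908470343), np.float64(0.11012418136990694)]
edge [np.float64(0.14908968515081217), np.float64(-0.04922851706739517)]
edge [np.float64(-0.1536474396158407), np.float64(-0.06277351461732773)]
[0.55113721 0.40655771]
[0.60743968 0.39859117]
[0.56776588 0.3244018 ]
```

>>> {"name": "servo_tool", "arguments": {"increments": [{"slide":[2,0,30],"dr":[0,0,0],"jaw":1},{"slide":[2,0,60],"dr":[0,0,0],"jaw":1},{"slide":[2,0,80],"dr":[0,0,0],"jaw":1},{"slide":[2,0,92],"dr":[0,0,0],"jaw":1},{"slide":[2,0,98],"dr":[0,0,0],"jaw":1},{"slide":[2,0,100],"dr":[0,0,0],"jaw":1},{"slide":[2,0,101],"dr":[0,0,0],"jaw":1},{"slide":[2,0,101],"dr":[0,0,0],"jaw":1}]}}

```text
t: 6.5
tool_pos: [0.568, 0.3295, 0.2457]
orientation: [2.186, 2.255, 0.003]
force: [-0.7, -0.7, 0.4]
opening: 0.0136
gripper_force: 30.0
```

>>> {"name": "servo_tool", "arguments": {"increments": [{"slide":[0,0,0],"dr":[0,0,0],"jaw":0.8},{"slide":[0,0,0],"dr":[0,0,0],"jaw":0.75},{"slide":[0,0,0],"dr":[0,0,0],"jaw":0.7},{"slide":[0,0,0],"dr":[0,0,0],"jaw":0.7},{"slide":[0,0,0],"dr":[0,0,0],"jaw":0.7},{"slide":[0,0,-20],"dr":[0,0,0],"jaw":0.7},{"slide":[0,0,-50],"dr":[0,0,0],"jaw":0.7},{"slide":[0,0,-100],"dr":[0,0,0],"jaw":0.5},{"slide":[0,0,-130],"dr":[0,0,0],"jaw":0.5},{"slide":[0,0,-130],"dr":[0,0,0],"jaw":0.5}]}}

```text
t: 7.5
tool_pos: [0.5687, 0.33, 0.3816]
orientation: [2.184, 2.253, 0.016]
force: [0.7, -0.3, -0.2]
opening: 0.0447
gripper_force: 0.0
```

Run:
```python
from h import *
goto(.43,-.14,.22,1.74)
```

```text
slide [-465.4 -153.   -28. ] dr [ 0.0101 -0.0037 -0.1382] q6-> -0.48 q6 0.42 t 7.5
```

>>> {"name": "servo_tool", "arguments": {"increments": [{"slide":[-200,-50,-20],"dr":[0,0,-0.07],"jaw":0.5},{"slide":[-200,-50,-20],"dr":[0,0,-0.07],"jaw":0.5},{"slide":[-200,-50,-20],"dr":[0,0,-0.07],"jaw":0.5},{"slide":[-200,-50,-20],"dr":[0,0,-0.07],"jaw":0.5},{"slide":[-428,-53,-48],"dr":[0.005,-0.002,-0.14],"jaw":0.5},{"slide":[-428,-53,-48],"dr":[0.005,-0.002,-0.14],"jaw":0.5},{"slide":[-428,-53,-48],"dr":[0.005,-0.002,-0.14],"jaw":0.5},{"slide":[-428,-53,-48],"dr":[0.005,-0.002,-0.14],"jaw":0.5},{"slide":[-428,-53,-48],"dr":[0.005,-0.002,-0.14],"jaw":0.5},{"slide":[-428,-53,-48],"dr":[0.005,-0.002,-0.14],"jaw":0.5},{"slide":[-428,-53,-48],"dr":[0.005,-0.002,-0.14],"jaw":0.5},{"slide":[-428,-53,-48],"dr":[0.005,-0.002,-0.14],"jaw":0.5},{"slide":[-428,-53,-48],"dr":[0.005,-0.002,-0.14],"jaw":0.5}]}}

```text
t: 8.8
tool_pos: [0.5277, -0.0988, 0.4217]
orientation: [-2.02, -2.403, 0.008]
force: [-0.2, -0.4, 0.7]
opening: 0.0466
gripper_force: 0.0
```

Run:
```python
from h import *
p=camera_params('wrist'); im,d=read_camera('wrist'); s=read_state(); print(s['tool_pos'],s['orientation'],s['t'])
cv2.imwrite('pics/w3.png',cv2.resize(im[:,:,::-1],(784,588),interpolation=2)); np.savez('pics/w3',im=im,d=d,p=p)
```

```text
[ 0.52776104 -0.09876813  0.42185501] [-2.01952299 -2.40296426  0.00790943] 8.85
```

View pics/w3.png

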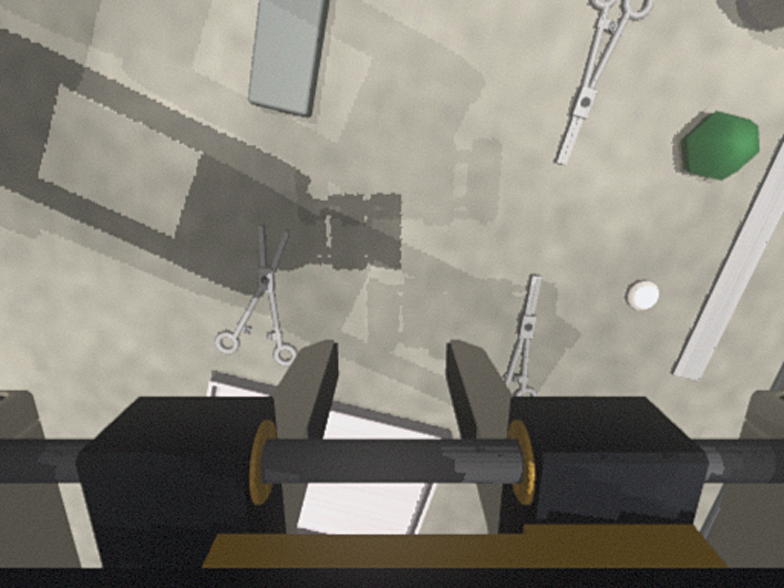

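All three remaining pairs are visible. O2's lock is at (265,280) with rings at (227,342) and (285,354). S1's lock is at (528,327), S2's at (585,102), and the tray edge corners are at (212,374) and (452,431).

Run:
```python
from h import *
z=np.load('pics/w3.npz',allow_pickle=True); p=z['p'].item()
f=lambda u,v,h=.006: ray('',u/1.53125,v/1.53125,h,p)[:2]
for n,L in dict(S1=[(528,327),(535,277)],S2=[(585,102),(562,163)],O2=[(265,280),(227,342),(285,354),(263,227),(287,232)]).items():
    k=f(*L[0],.009); q=[f(*l,.005) for l in L[1:]]
    print(n,k.round(4),[(np.round(x,3),round(np.hypot(*(x-k)),3),round(np.arctan2(*(x-k)[::-1]),3)) for x in q])
for c in((212,374),(452,431)):
    q=f(*c,.02); print('tray',q,(q-T)@tx,(q-T)@ty)
goto(*f(265,280,.009),.002,1.74)
```

```text
S1 [ 0.6723 -0.1513] [(array([ 0.667, -0.101]), np.float64(0.05), np.float64(1.681))]
S2 [0.6651 0.0561] [(array([0.662, 0.005]), np.float64(0.051), np.float64(-1.636))]
O2 [ 0.4107 -0.1485] [(array([ 0.377, -0.222]), np.float64(0.081), np.float64(-1.998)), (array([ 0.437, -0.225]), np.float64(0.081), np.float64(-1.244)), (array([ 0.403, -0.099]), np.float64(0.05), np.float64(1.717)), (array([ 0.426, -0.099]), np.float64(0.051), np.float64(1.269))]
tray [ 0.36951471 -0.25222552] -0.12825330668980103 0.09864168169218347
tray [ 0.62083902 -0.27489427] 0.12405459904548972 0.10294299195967807
slide [ -28.5 -122.6  234.6] dr [-0.0056  0.0012  0.0038] q6-> -0.52 q6 -0.45 t 8.85
```

>>> {"name": "servo_tool", "arguments": {"increments": [{"slide":[-28,-123,150],"dr":[-0.006,0.001,0.02],"jaw":0.5},{"slide":[-28,-123,150],"dr":[-0.006,0.001,0.02],"jaw":0.5},{"slide":[-28,-123,150],"dr":[-0.006,0.001,0.02],"jaw":0.5},{"slide":[-28,-123,150],"dr":[-0.006,0.001,0.02],"jaw":0.5},{"slide":[-28,-123,150],"dr":[-0.006,0.001,0.02],"jaw":0.5},{"slide":[-28.5,-122.5,180],"dr":[-0.006,0.001,0.02],"jaw":0.5},{"slide":[-28.5,-122.5,210],"dr":[-0.006,0.001,0.02],"jaw":0.5},{"slide":[-28.5,-122.5,227],"dr":[-0.006,0.001,0.02],"jaw":0.5},{"slide":[-28.5,-122.5,233],"dr":[-0.006,0.001,0.02],"jaw":0.5},{"slide":[-28.5,-122.5,234],"dr":[-0.006,0.001,0.02],"jaw":0.5},{"slide":[-28.5,-122.5,234],"dr":[-0.006,0.001,0.02],"jaw":0.5},{"slide":[-28.5,-122.5,234],"dr":[-0.006,0.001,0.02],"jaw":1},{"slide":[-28.5,-122.5,234],"dr":[-0.006,0.001,0.02],"jaw":1},{"slide":[-28.5,-122.5,234],"dr":[-0.006,0.001,0.02],"jaw":1},{"slide":[-28.5,-122.5,234],"dr":[-0.006,0.001,0.02],"jaw":1},{"slide":[-28.5,-122.5,234],"dr":[-0.006,0.001,0.02],"jaw":1},{"slide":[-28.5,-122.5,234],"dr":[-0.006,0.001,0.02],"jaw":1}], "force": 30}}

```text
t: 10.55
tool_pos: [0.4108, -0.1497, 0.1891]
orientation: [2.047, 2.382, 0.0]
force: [-1.4, -0.4, 3.1]
opening: 0.0134
gripper_force: 30.0
```

```bash
sed -i 's/^T=np.array(\[.4865,-.364\])/T=np.array([.4865,-.360])/' h.py; python3 -c "
from h import *
s=read_state();print(s['tool_pos'],s['opening'],s['gripper_force'],s['force'])
p=deck(-.075,.0225);print(p)
goto(*p,.16,1.62)"
```

```text
[ 0.41078028 -0.14969106  0.18913415] 0.013393020810443464 29.96604949235916 [-1.42279689 -0.37163778  3.10633647]
[0.43010308 0.39105665]
slide [ 531.6  100.6 -157.2] dr [0.0011 0.0008 0.1017] q6-> 0.69 q6 -0.62 t 10.55
```

>>> {"name": "servo_tool", "arguments": {"increments": [{"slide":[0,0,-20],"dr":[0,0,0],"jaw":1},{"slide":[0,0,-55],"dr":[0,0,0],"jaw":1},{"slide":[0,0,-95],"dr":[0,0,0],"jaw":1},{"slide":[0,0,-130],"dr":[0,0,0],"jaw":1},{"slide":[20,4,-157],"dr":[0,0,0],"jaw":1},{"slide":[60,11,-157],"dr":[0,0,0.01],"jaw":1},{"slide":[100,19,-157],"dr":[0,0,0.02],"jaw":1},{"slide":[140,26,-157],"dr":[0,0,0.03],"jaw":1},{"slide":[180,34,-157],"dr":[0,0,0.04],"jaw":1},{"slide":[220,42,-157],"dr":[0,0,0.05],"jaw":1},{"slide":[260,49,-157],"dr":[0,0,0.06],"jaw":1},{"slide":[300,57,-157],"dr":[0,0,0.07],"jaw":1},{"slide":[340,64,-157],"dr":[0,0,0.08],"jaw":1},{"slide":[380,72,-157],"dr":[0,0,0.09],"jaw":1},{"slide":[420,79,-157],"dr":[0,0,0.1],"jaw":1},{"slide":[460,87,-157],"dr":[0,0,0.1],"jaw":1},{"slide":[500,95,-157],"dr":[0,0,0.1],"jaw":1},{"slide":[525,100,-157],"dr":[0,0,0.1],"jaw":1},{"slide":[531,101,-157],"dr":[0,0,0.1],"jaw":1},{"slide":[531,101,-157],"dr":[0,0,0.1],"jaw":1}]}}

```text
t: 12.55
tool_pos: [0.4302, 0.3911, 0.345]
orientation: [2.162, 2.278, -0.002]
force: [0.7, -0.1, -0.3]
opening: 0.0134
gripper_force: 30.0
```

>>> {"name": "servo_tool", "arguments": {"increments": [{"slide":[0,0,0],"dr":[0,0,0],"jaw":1},{"slide":[0,0,0],"dr":[0,0,0],"jaw":1}]}}

```text
t: 12.75
tool_pos: [0.4307, 0.3895, 0.3456]
orientation: [2.165, 2.275, -0.0]
force: [0.4, 0.2, -0.3]
opening: 0.0131
gripper_force: 30.0
```

Run:
```python
from h import *
s=read_state();print(s['opening'],s['gripper_force'],s['force'],s['q'])
p=deck(-.075,.0225);goto(*p,.058,1.62)
cp=camera_params('wrist'); im,d=read_camera('wrist');np.savez('pics/w4',im=im,d=d,p=cp)
cv2.imwrite('pics/w4.png',im[:,:,::-1])
```

```text
0.013095846092056156 29.965251088142395 [ 0.36934405  0.16959731 -0.25343464] [ 6.47293456e-01  1.13077111e-01  1.61571725e+00 -1.28792188e-03
  1.41271372e+00  5.97659609e-01]
slide [  1.7  -0.6 101.6] dr [0.0008 0.001  0.0006] q6-> 0.69 q6 0.6 t 12.75
```

View pics/w4.png

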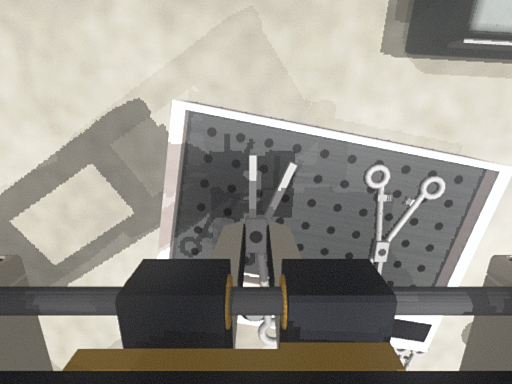

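The second pair is held above the left half. The first lies on the right half of the deck, with its lock at (381,252) and rings at (377,177) and (433,187).

Run:
```python
from h import *
p=np.load('pics/w4.npz',allow_pickle=True)['p'].item()
for u,v,h in((381,252,.064),(377,177,.06),(433,187,.06),(189,110,.07),(495,169,.07),(174,100,.07),(511,169,.07),(256,236,.167),(252,158,.163),(294,167,.163)):
    q=ray('',u,v,h,p)[:2]; print((u,v),q.round(4),'deck',round((q-D)@ux,4),round((q-D)@uy,4))
```

```text
(381, 252) [0.5672 0.3288] deck 0.0697 -0.0189
(377, 177) [0.55  0.409] deck 0.041 0.0579
(433, 187) [0.6077 0.4016] deck 0.0991 0.0591
(189, 110) [0.3683 0.4636] deck -0.1468 0.0852
(495, 169) [0.655  0.4247] deck 0.1425 0.0889
(174, 100) [0.3554 0.4714] deck -0.1607 0.0909
(511, 169) [0.6701 0.4255] deck 0.1573 0.0919
(256, 236) [0.4311 0.3926] deck -0.0743 0.0242
(252, 158) [0.4262 0.4412] deck -0.0862 0.0715
(294, 167) [0.4514 0.437 ] deck -0.0607 0.0711
```

>>> {"name": "servo_tool", "arguments": {"increments": [{"slide":[0,0,30],"dr":[0,0,0],"jaw":1},{"slide":[0,0,60],"dr":[0,0,0],"jaw":1},{"slide":[0,0,80],"dr":[0,0,0],"jaw":1},{"slide":[0,0,92],"dr":[0,0,0],"jaw":1},{"slide":[0,0,98],"dr":[0,0,0],"jaw":1},{"slide":[0,0,100],"dr":[0,0,0],"jaw":1},{"slide":[0,0,100.5],"dr":[0,0,0],"jaw":1},{"slide":[0,0,101],"dr":[0,0,0],"jaw":1},{"slide":[0,0,101],"dr":[0,0,0],"jaw":1},{"slide":[0,0,101],"dr":[0,0,0],"jaw":0.8},{"slide":[0,0,101],"dr":[0,0,0],"jaw":0.75},{"slide":[0,0,101],"dr":[0,0,0],"jaw":0.7},{"slide":[0,0,101],"dr":[0,0,0],"jaw":0.7},{"slide":[0,0,101],"dr":[0,0,0],"jaw":0.7},{"slide":[0,0,80],"dr":[0,0,0],"jaw":0.7},{"slide":[0,0,50],"dr":[0,0,0],"jaw":0.7},{"slide":[0,0,0],"dr":[0,0,0],"jaw":0.5},{"slide":[0,0,-20],"dr":[0,0,0],"jaw":0.5},{"slide":[0,0,-20],"dr":[0,0,0],"jaw":0.5}]}}

```text
t: 14.7
tool_pos: [0.4315, 0.3914, 0.3708]
orientation: [2.162, 2.276, 0.013]
force: [0.6, -0.1, -0.2]
opening: 0.0452
gripper_force: 0.0
```

Run:
```python
from h import *
goto(.62,0.0,.22,-1.66)
```

```text
slide [-400.4  168.5  -35.5] dr [ 0.0074 -0.0045  0.1402] q6-> 0.09 q6 0.6 t 14.7
```

>>> {"name": "servo_tool", "arguments": {"increments": [{"slide":[-200,84,-20],"dr":[0,0,0.07],"jaw":0.5},{"slide":[-200,84,-20],"dr":[0,0,0.07],"jaw":0.5},{"slide":[-200,84,-20],"dr":[0,0,0.07],"jaw":0.5},{"slide":[-400,168,-35],"dr":[0,0,0.14],"jaw":0.5},{"slide":[-400,168,-35],"dr":[0,0,0.14],"jaw":0.5},{"slide":[-400,168,-35],"dr":[0,0,0.14],"jaw":0.5},{"slide":[-400,168,-35],"dr":[0,0,0.14],"jaw":0.5},{"slide":[-400,168,-35],"dr":[0,0,0.14],"jaw":0.5},{"slide":[-400,168,-35],"dr":[0,0,0.14],"jaw":0.5},{"slide":[-400,168,-35],"dr":[0,0,0.14],"jaw":0.5},{"slide":[-400,168,-35],"dr":[0,0,0.14],"jaw":0.5},{"slide":[-400,168,-35],"dr":[0,0,0.14],"jaw":0.5}]}}

```text
t: 15.9
tool_pos: [0.6182, 0.0007, 0.3999]
orientation: [-2.317, -2.121, 0.001]
force: [0.0, -0.1, 0.2]
opening: 0.0463
gripper_force: 0.0
```

Run:
```python
from h import *
p=camera_params('wrist'); im,d=read_camera('wrist'); s=read_state(); print(s['tool_pos'],s['orientation'],s['t'])
cv2.imwrite('pics/w5.png',cv2.resize(im[:,:,::-1],(784,588),interpolation=2)); np.savez('pics/w5',im=im,d=d,p=p)
```

```text
[0.61818437 0.00105223 0.40019663] [-2.31641460e+00 -2.12190725e+00  4.28115685e-04] 15.95
```

View pics/w5.png

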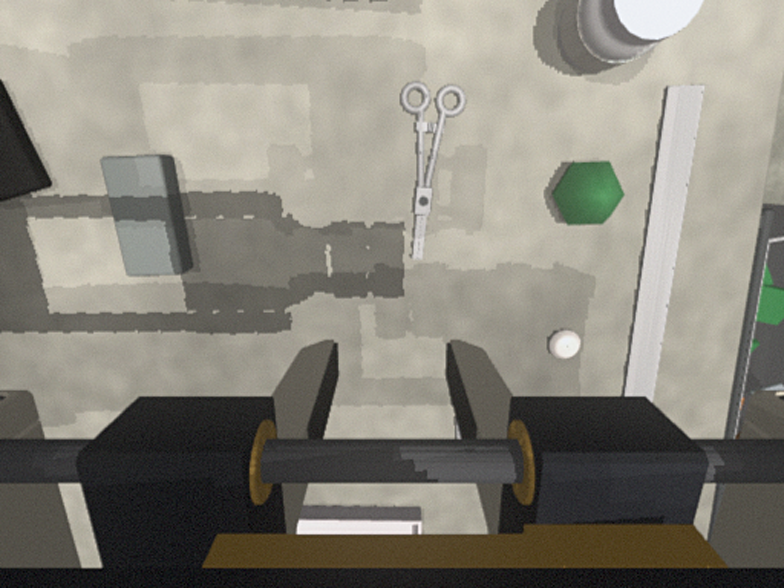

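S2 is unmoved: lock (423,201), tip (417,258), rings (416,98) and (451,100).

Run:
```python
from h import *
p=np.load('pics/w5.npz',allow_pickle=True)['p'].item()
f=lambda u,v,h=.005: ray('',u/1.53125,v/1.53125,h,p)[:2]
k=f(423,201,.009); t=f(417,258); r=(f(416,98)+f(451,100))/2
print(k,np.arctan2(*(t-k)[::-1]),np.arctan2(*(k-r)[::-1]))
goto(*k,.002,-1.66)
```

```text
[0.64913766 0.04666479] -1.736815123755643 -1.7447770998395615
slide [ 48.2  26.9 212.2] dr [-0.0003  0.0001  0.0016] q6-> 0.16 q6 0.01 t 15.95
```

Run:
```python
from h import *
for n,(u,v) in(('w3',(643,295)),('w5',(565,344))):
    p=np.load(f'pics/{n}.npz',allow_pickle=True)['p'].item(); print(ray('',u/1.53125,v/1.53125,.012,p))
goto(.6491,.0467,.002,-1.74)
```

```text
[ 0.77081635 -0.09898607  0.012     ]
[ 0.77363308 -0.09693361  0.012     ]
slide [ 48.2  26.9 212.2] dr [-0.0003  0.0001  0.0816] q6-> 0.24 q6 0.01 t 15.95
```

S2 was in fact knocked about 2 cm (the button reads the same in both views, so it isn't a measuring error). I'll grasp at the new position.

>>> {"name": "servo_tool", "arguments": {"increments": [{"slide":[48,27,130],"dr":[0,0,0.08],"jaw":0.5},{"slide":[48,27,130],"dr":[0,0,0.08],"jaw":0.5},{"slide":[48,27,130],"dr":[0,0,0.08],"jaw":0.5},{"slide":[48,27,130],"dr":[0,0,0.08],"jaw":0.5},{"slide":[48,27,165],"dr":[0,0,0.08],"jaw":0.5},{"slide":[48,27,190],"dr":[0,0,0.08],"jaw":0.5},{"slide":[48,27,205],"dr":[0,0,0.08],"jaw":0.5},{"slide":[48,27,210.5],"dr":[0,0,0.08],"jaw":0.5},{"slide":[48,27,211.5],"dr":[0,0,0.08],"jaw":0.5},{"slide":[48,27,211.5],"dr":[0,0,0.08],"jaw":0.5},{"slide":[48,27,211.5],"dr":[0,0,0.08],"jaw":1},{"slide":[48,27,211.5],"dr":[0,0,0.08],"jaw":1},{"slide":[48,27,211.5],"dr":[0,0,0.08],"jaw":1},{"slide":[48,27,211.5],"dr":[0,0,0.08],"jaw":1},{"slide":[48,27,211.5],"dr":[0,0,0.08],"jaw":1},{"slide":[48,27,211.5],"dr":[0,0,0.08],"jaw":1}], "force": 30}}

```text
t: 17.55
tool_pos: [0.6501, 0.045, 0.1897]
orientation: [2.4, 2.025, 0.001]
force: [-0.9, 1.1, 1.8]
opening: 0.0136
gripper_force: 30.0
```

```bash
python3 -c "
from h import *
s=read_state();print(s['tool_pos'],s['opening'],s['gripper_force'],s['force'])
p=tray(-.06,-.0205);print(p)
goto(*p,.10,-1.67)"
```

```text
[0.65005031 0.04504653 0.18970947] 0.013577587196444953 29.967269003391266 [-0.89277209  1.11707522  1.77816939]
[ 0.42465383 -0.373975  ]
slide [-451.  -151.6  -96.3] dr [ 0.0011  0.0004 -0.0698] q6-> -0.62 q6 0.16 t 17.55
```

>>> {"name": "servo_tool", "arguments": {"increments": [{"slide":[0,0,-20],"dr":[0,0,0],"jaw":1},{"slide":[0,0,-55],"dr":[0,0,0],"jaw":1},{"slide":[-10,-3,-85],"dr":[0,0,0],"jaw":1},{"slide":[-35,-12,-96],"dr":[0,0,0],"jaw":1},{"slide":[-70,-24,-96],"dr":[0,0,-0.01],"jaw":1},{"slide":[-105,-35,-96],"dr":[0,0,-0.02],"jaw":1},{"slide":[-140,-47,-96],"dr":[0,0,-0.02],"jaw":1},{"slide":[-175,-59,-96],"dr":[0,0,-0.03],"jaw":1},{"slide":[-210,-71,-96],"dr":[0,0,-0.03],"jaw":1},{"slide":[-245,-82,-96],"dr":[0,0,-0.04],"jaw":1},{"slide":[-280,-94,-96],"dr":[0,0,-0.05],"jaw":1},{"slide":[-315,-106,-96],"dr":[0,0,-0.05],"jaw":1},{"slide":[-350,-118,-96],"dr":[0,0,-0.06],"jaw":1},{"slide":[-385,-129,-96],"dr":[0,0,-0.07],"jaw":1},{"slide":[-420,-141,-96],"dr":[0,0,-0.07],"jaw":1},{"slide":[-440,-148,-96],"dr":[0,0,-0.07],"jaw":1},{"slide":[-450,-151,-96],"dr":[0,0,-0.07],"jaw":1},{"slide":[-451,-152,-96],"dr":[0,0,-0.07],"jaw":1},{"slide":[-451,-152,-96],"dr":[0,0,-0.07],"jaw":1},{"slide":[-451,-152,-96],"dr":[0,0,-0.07],"jaw":1}]}}

```text
t: 19.55
tool_pos: [0.4248, -0.3729, 0.2855]
orientation: [2.327, 2.11, 0.001]
force: [1.2, -0.7, -0.9]
opening: 0.0138
gripper_force: 30.0
```

Run:
```python
from h import *
s=read_state();print(s['opening'],s['gripper_force'],s['force'])
p=tray(-.06,-.0205);goto(*p,.0085,-1.67)
cp=camera_params('wrist'); im,d=read_camera('wrist');np.savez('pics/w6',im=im,d=d,p=cp)
a=cv2.resize(im,(784,588),interpolation=2); cv2.imwrite('pics/w6.png',a[:,:,::-1])
```

```text
0.013808725851461057 29.966709315776825 [ 1.22798228 -0.66128988 -0.91233919]
slide [-1.1 -0.2 91. ] dr [ 0.001  -0.0001  0.0014] q6-> -0.62 q6 -0.71 t 19.55
```

View pics/w6.png

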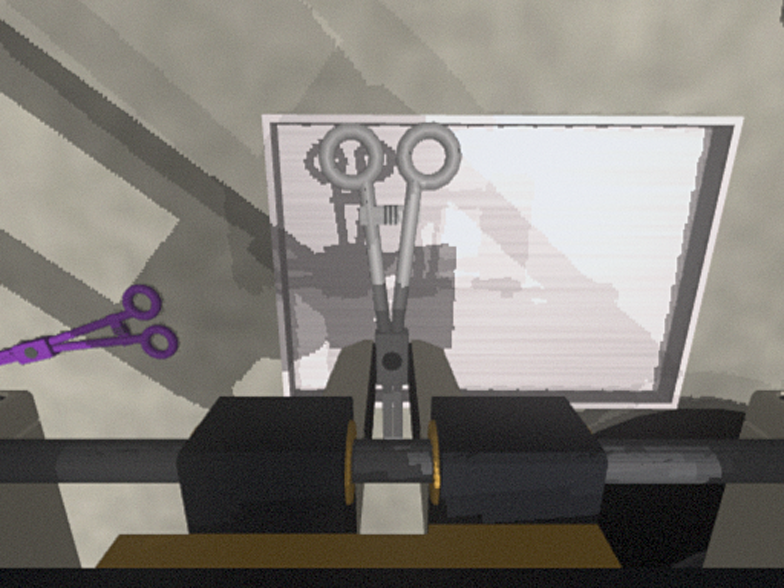

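The tray is fully visible, with inner top corners at (276,124) and (733,126), and the pair hangs straight above it.

Run:
```python
from h import *
p=np.load('pics/w6.npz',allow_pickle=True)['p'].item()
f=lambda u,v,h: ray('',u/1.53125,v/1.53125,h,p)[:2]
c=[f(263,115,.02),f(743,117,.02),f(679,408,.02),f(285,404,.02)]
for q in c: print(q.round(4),(q-T)@tx,(q-T)@ty)
print(np.linalg.norm(c[0]-c[1]),np.linalg.norm(c[2]-c[1]),'mean',np.mean(c,0),np.arctan2(*(c[1]-c[0])[::-1]))
```

```text
[ 0.3669 -0.2616] -0.12939333557911262 0.08508211322930215
[ 0.623  -0.2874] 0.12796451229767147 0.08674244764870466
[ 0.607  -0.4653] 0.13104619356602443 -0.09186922830941538
[ 0.3486 -0.437 ] -0.1288368991473883 -0.09130794839786581
0.25736320361340354 0.1786382589145119 mean [ 0.4863909  -0.36284276] -0.10054862733525481
```

>>> {"name": "servo_tool", "arguments": {"increments": [{"slide":[1.5,0,30],"dr":[0,0,0],"jaw":1},{"slide":[1.5,0,60],"dr":[0,0,0],"jaw":1},{"slide":[1.5,0,77],"dr":[0,0,0],"jaw":1},{"slide":[1.5,0,86],"dr":[0,0,0],"jaw":1},{"slide":[1.5,0,89.5],"dr":[0,0,0],"jaw":1},{"slide":[1.5,0,91],"dr":[0,0,0],"jaw":1},{"slide":[1.5,0,91],"dr":[0,0,0],"jaw":1},{"slide":[1.5,0,91],"dr":[0,0,0],"jaw":1},{"slide":[1.5,0,91],"dr":[0,0,0],"jaw":0.8},{"slide":[1.5,0,91],"dr":[0,0,0],"jaw":0.75},{"slide":[1.5,0,91],"dr":[0,0,0],"jaw":0.7},{"slide":[1.5,0,91],"dr":[0,0,0],"jaw":0.7},{"slide":[1.5,0,91],"dr":[0,0,0],"jaw":0.7},{"slide":[1.5,0,70],"dr":[0,0,0],"jaw":0.7},{"slide":[1.5,0,40],"dr":[0,0,0],"jaw":0.7},{"slide":[1.5,0,-10],"dr":[0,0,0],"jaw":0.5},{"slide":[1.5,0,-60],"dr":[0,0,0],"jaw":0.5},{"slide":[1.5,0,-100],"dr":[0,0,0],"jaw":0.5},{"slide":[1.5,0,-100],"dr":[0,0,0],"jaw":0.5}]}}

```text
t: 21.5
tool_pos: [0.4255, -0.3736, 0.3937]
orientation: [2.319, 2.1, 0.001]
force: [1.3, -0.3, 0.3]
opening: 0.0462
gripper_force: 0.0
```

```bash
python3 -c "
from h import *
goto(.6,-.2,.22,1.66)"
```

```text
slide [189.9 156.6 -12.3] dr [ 0.0095  0.0094 -0.1881] q6-> -0.41 q6 -0.71 t 21.5
```

>>> {"name": "servo_tool", "arguments": {"increments": [{"slide":[190,157,-12],"dr":[0,0,-0.19],"jaw":0.5},{"slide":[190,157,-12],"dr":[0,0,-0.19],"jaw":0.5},{"slide":[190,157,-12],"dr":[0,0,-0.19],"jaw":0.5},{"slide":[190,157,-12],"dr":[0,0,-0.19],"jaw":0.5},{"slide":[190,157,-12],"dr":[0,0,-0.19],"jaw":0.5},{"slide":[190,157,-12],"dr":[0,0,-0.19],"jaw":0.5},{"slide":[190,157,-12],"dr":[0,0,-0.19],"jaw":0.5},{"slide":[190,157,-12],"dr":[0,0,-0.19],"jaw":0.5}]}}

```text
t: 22.3
tool_pos: [0.5987, -0.1994, 0.3968]
orientation: [2.119, 2.32, -0.001]
force: [-0.4, -0.5, 0.7]
opening: 0.0467
gripper_force: 0.0
```

Run:
```python
from h import *
p=camera_params('wrist'); im,d=read_camera('wrist'); s=read_state(); print(s['tool_pos'],s['orientation'],s['t'])
cv2.imwrite('pics/w7.png',cv2.resize(im[:,:,::-1],(784,588),interpolation=2)); np.savez('pics/w7',im=im,d=d,p=p)
```

```text
[ 0.59852053 -0.19981515  0.39706063] [ 2.11940177e+00  2.31854172e+00 -6.76783916e-04] 22.35
```

View pics/w7.png

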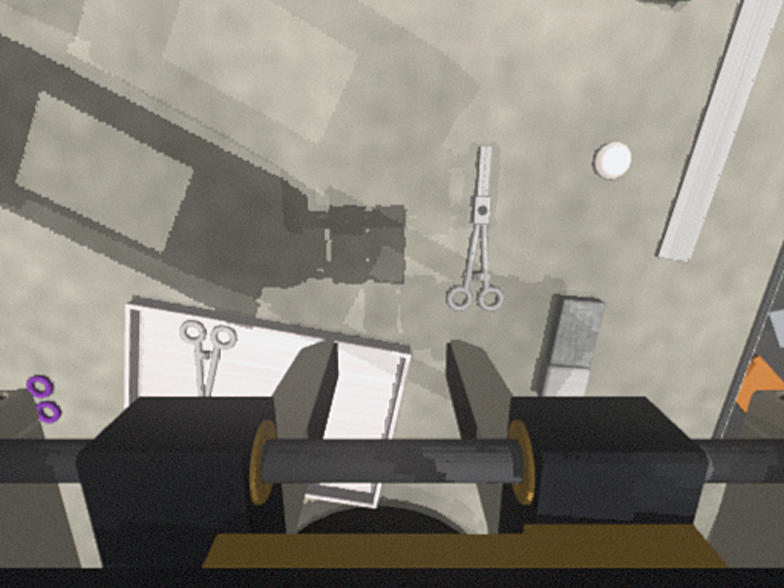

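S2 lies in the tray with its rings inside. S1's lock is at (482,210), tip at (485,148), rings at (460,298) and (489,298).

Run:
```python
from h import *
p=np.load('pics/w7.npz',allow_pickle=True)['p'].item()
f=lambda u,v,h=.005: ray('',u/1.53125,v/1.53125,h,p)[:2]
k=f(482,210,.009); t=f(485,148); r=(f(460,298)+f(489,298))/2
print(k,np.arctan2(*(t-k)[::-1]),np.arctan2(*(k-r)[::-1]))
for q in((193,332),(223,337)):
    q=f(*q,.01); print((q-T)@tx,(q-T)@ty)
goto(*k,.0025,np.arctan2(*(k-r)[::-1]))
```

```text
[ 0.67212825 -0.15152322] 1.6596196892582566 1.6496165288095592
-0.07286037742811746 0.06521219292614501
-0.045031599283921274 0.06566375792002696
slide [ 41.6  77.7 208.5] dr [-0.0001  0.0005  0.0109] q6-> -0.3 q6 -0.49 t 22.35
```

>>> {"name": "servo_tool", "arguments": {"increments": [{"slide":[41.5,77.5,130],"dr":[0,0,0.011],"jaw":0.5},{"slide":[41.5,77.5,130],"dr":[0,0,0.011],"jaw":0.5},{"slide":[41.5,77.5,130],"dr":[0,0,0.011],"jaw":0.5},{"slide":[41.5,77.5,130],"dr":[0,0,0.011],"jaw":0.5},{"slide":[41.5,77.5,160],"dr":[0,0,0.011],"jaw":0.5},{"slide":[41.5,77.5,190],"dr":[0,0,0.011],"jaw":0.5},{"slide":[41.5,77.5,203],"dr":[0,0,0.011],"jaw":0.5},{"slide":[41.5,77.5,208],"dr":[0,0,0.011],"jaw":0.5},{"slide":[41.5,77.5,208.5],"dr":[0,0,0.011],"jaw":0.5},{"slide":[41.5,77.5,208.5],"dr":[0,0,0.011],"jaw":0.5},{"slide":[41.5,77.5,208.5],"dr":[0,0,0.011],"jaw":1},{"slide":[41.5,77.5,208.5],"dr":[0,0,0.011],"jaw":1},{"slide":[41.5,77.5,208.5],"dr":[0,0,0.011],"jaw":1},{"slide":[41.5,77.5,208.5],"dr":[0,0,0.011],"jaw":1},{"slide":[41.5,77.5,208.5],"dr":[0,0,0.011],"jaw":1},{"slide":[41.5,77.5,208.5],"dr":[0,0,0.011],"jaw":1}], "force": 30}}

```text
t: 23.95
tool_pos: [0.6729, -0.1505, 0.1893]
orientation: [2.13, 2.308, 0.001]
force: [-0.6, 0.1, 2.1]
opening: 0.0133
gripper_force: 30.0
```

```bash
sed -i 's/^T=np.array(\[.4865,-.360\])/T=np.array([.4865,-.3625])/' h.py; python3 -c "
from h import *
s=read_state();print(s['tool_pos'],s['opening'],s['gripper_force'],s['force'])
p=tray(.055,.0205);print(p)
goto(*p,.10,1.467)"
```

```text
[ 0.67294361 -0.15050434  0.1893281 ] 0.013283005053646478 29.99092698097229 [-0.57678713  0.10997125  2.13533684]
[ 0.54337477 -0.34799102]
slide [-186.5 -144.9  -96.7] dr [0.0011 0.0005 0.1839] q6-> -0.47 q6 -0.37 t 23.95
```

>>> {"name": "servo_tool", "arguments": {"increments": [{"slide":[0,0,-20],"dr":[0,0,0],"jaw":1},{"slide":[0,0,-55],"dr":[0,0,0],"jaw":1},{"slide":[-10,-8,-85],"dr":[0,0,0.01],"jaw":1},{"slide":[-35,-27,-97],"dr":[0,0,0.03],"jaw":1},{"slide":[-65,-50,-97],"dr":[0,0,0.06],"jaw":1},{"slide":[-95,-74,-97],"dr":[0,0,0.09],"jaw":1},{"slide":[-125,-97,-97],"dr":[0,0,0.12],"jaw":1},{"slide":[-155,-120,-97],"dr":[0,0,0.15],"jaw":1},{"slide":[-175,-136,-97],"dr":[0,0,0.17],"jaw":1},{"slide":[-185,-144,-97],"dr":[0,0,0.184],"jaw":1},{"slide":[-186.5,-145,-97],"dr":[0,0,0.184],"jaw":1},{"slide":[-186.5,-145,-97],"dr":[0,0,0.184],"jaw":1},{"slide":[-186.5,-145,-97],"dr":[0,0,0.184],"jaw":1}]}}

```text
t: 25.25
tool_pos: [0.544, -0.3468, 0.286]
orientation: [2.332, 2.104, 0.001]
force: [-0.5, 0.1, -0.4]
opening: 0.0135
gripper_force: 30.0
```

Run:
```python
from h import *
s=read_state();print(s['opening'],s['gripper_force'],s['force'],s['tool_pos'])
p=tray(.055,.0205);goto(*p,.0083,1.467)
im=read_camera('wrist')[0]
cv2.imwrite('pics/w8.png',im[:,:,::-1])
```

```text
0.013462556047625258 29.989494681358337 [-0.54336367  0.09131149 -0.36378876] [ 0.54396998 -0.34681911  0.28603725]
slide [-1.2 -0.6 91.7] dr [ 0.0011 -0.0001  0.0015] q6-> -0.47 q6 -0.55 t 25.25
```

View pics/w8.png

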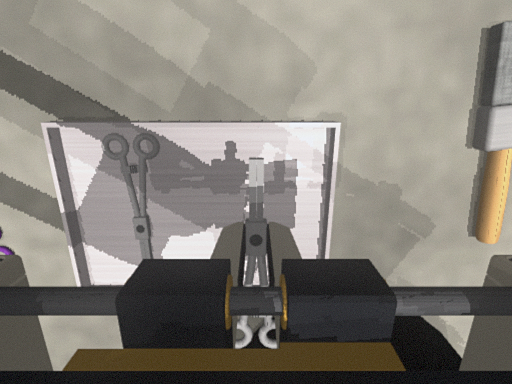

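S2 lies flat at the left of the tray (lock (140,228)), and S1 is held straight above the free right side. I'll lower it now.

>>> {"name": "servo_tool", "arguments": {"increments": [{"slide":[-1,0,30],"dr":[0,0,0],"jaw":1},{"slide":[-1,0,60],"dr":[0,0,0],"jaw":1},{"slide":[-1,0,77],"dr":[0,0,0],"jaw":1},{"slide":[-1,0,86],"dr":[0,0,0],"jaw":1},{"slide":[-1,0,90],"dr":[0,0,0],"jaw":1},{"slide":[-1,0,91.5],"dr":[0,0,0],"jaw":1},{"slide":[-1,0,91.5],"dr":[0,0,0],"jaw":1},{"slide":[-1,0,91.5],"dr":[0,0,0],"jaw":1},{"slide":[-1,0,91.5],"dr":[0,0,0],"jaw":0.8},{"slide":[-1,0,91.5],"dr":[0,0,0],"jaw":0.75},{"slide":[-1,0,91.5],"dr":[0,0,0],"jaw":0.7},{"slide":[-1,0,91.5],"dr":[0,0,0],"jaw":0.7},{"slide":[-1,0,91.5],"dr":[0,0,0],"jaw":0.7},{"slide":[-1,0,70],"dr":[0,0,0],"jaw":0.7},{"slide":[-1,0,40],"dr":[0,0,0],"jaw":0.7},{"slide":[-1,0,-10],"dr":[0,0,0],"jaw":0.7},{"slide":[-1,0,-60],"dr":[0,0,0],"jaw":0.7},{"slide":[-1,0,-100],"dr":[0,0,0],"jaw":0.7},{"slide":[-1,0,-100],"dr":[0,0,0],"jaw":0.7}]}}

```text
t: 27.2
tool_pos: [0.5443, -0.3499, 0.3951]
orientation: [2.324, 2.094, 0.004]
force: [1.1, -0.1, 0.2]
opening: 0.0279
gripper_force: 0.0
```

```bash
python3 -c "
from h import *
k=C-.082*ux-.085*uy; print(k)
goto(.56,.27,.22,1.42)"
```

```text
[0.4038623  0.26252097]
slide [618.1 -48.5 -15.9] dr [0.0123 0.0069 0.0469] q6-> 0.6 q6 -0.55 t 27.2
```

>>> {"name": "servo_tool", "arguments": {"increments": [{"slide":[562,-103,-16],"dr":[0.006,0.003,0.047],"jaw":0.7},{"slide":[562,-103,-16],"dr":[0.006,0.003,0.047],"jaw":0.7},{"slide":[562,-103,-16],"dr":[0.006,0.003,0.047],"jaw":1},{"slide":[562,-103,-16],"dr":[0.006,0.003,0.047],"jaw":1},{"slide":[562,-103,-16],"dr":[0.006,0.003,0.047],"jaw":1},{"slide":[562,-103,-16],"dr":[0.006,0.003,0.047],"jaw":1},{"slide":[562,-103,-16],"dr":[0.006,0.003,0.047],"jaw":1},{"slide":[562,-103,-16],"dr":[0.006,0.003,0.047],"jaw":1},{"slide":[562,-103,-16],"dr":[0.006,0.003,0.047],"jaw":1},{"slide":[562,-103,-16],"dr":[0.006,0.003,0.047],"jaw":1},{"slide":[562,-103,-16],"dr":[0.006,0.003,0.047],"jaw":1},{"slide":[562,-103,-16],"dr":[0.006,0.003,0.047],"jaw":1},{"slide":[562,-103,-16],"dr":[0.006,0.003,0.047],"jaw":1},{"slide":[562,-103,-16],"dr":[0.006,0.003,0.047],"jaw":1},{"slide":[562,-103,-16],"dr":[0.006,0.003,0.047],"jaw":1},{"slide":[562,-103,-16],"dr":[0.006,0.003,0.047],"jaw":1}]}}

```text
t: 28.8
tool_pos: [0.4991, 0.2195, 0.4016]
orientation: [-2.38, -2.042, 0.003]
force: [-0.1, 1.6, 0.5]
opening: 0.0004
gripper_force: 0.0
```

Run:
```python
from h import *
p=camera_params('wrist'); im,d=read_camera('wrist'); s=read_state(); print(s['tool_pos'],s['orientation'],s['t'],s['force'],s['opening'])
sd=read_camera('side')[0]; np.savez('pics/w9',im=im,d=d,p=p)
a=cv2.resize(im,(520,390),interpolation=2)
b=cv2.resize(sd[240:320,200:330],(340,209),interpolation=2)
c=np.zeros((600,520,3),np.uint8); c[:390]=a; c[390:599,:340]=b
cv2.imwrite('pics/w9.png',c[:,:,::-1])
```

```text
[0.49915335 0.21952199 0.40173023] [-2.38061826e+00 -2.04186976e+00  2.38033255e-03] 28.85 [ 0.30848768 -0.81976477  0.31446406] 0.0004707860304526061
```

View pics/w9.png

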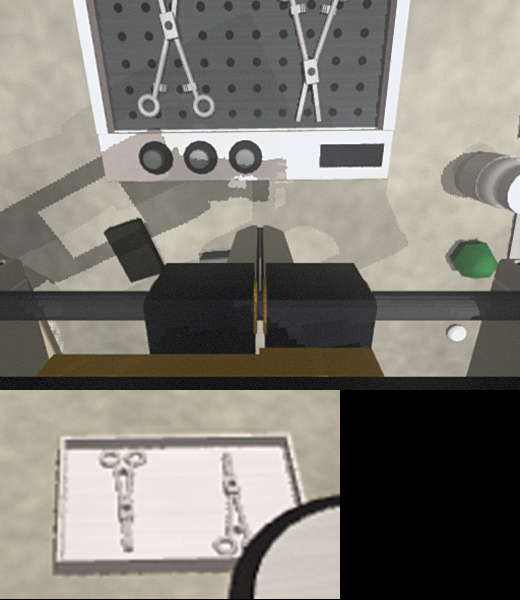

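Both open pairs lie flat on the deck and both shut pairs in the tray. The key tops are at about (157,156), (201,156) and (247,156). Next I'll measure the keys.

Run:
```python
from h import *
w=np.load('pics/w9.npz',allow_pickle=True); p=w['p'].item(); im=w['im'].astype(int); d=w['d']
P=pts('',d,p); s=512/520
L=[]
for u,v in((157,156),(201,156),(247,156)):
    u,v=int(u*s),int(v*s); sl=np.s_[v-20:v+20,u-20:u+20]; Q=P[sl].reshape(-1,3)
    q=Q[(Q[:,2]>.079)&(Q[:,2]<.095)]; m=(q[:,:2].min(0)+q[:,:2].max(0))/2
    print(len(q),'mean',q.mean(0).round(4),'mid',m.round(4),'ext',np.ptp(q,0).round(4))
    L.append(q.mean(0)[:2]); print(((L[-1]-C)@ux).round(4),((L[-1]-C)@uy).round(4), ray('',u,v,.084,p)[:2])
goto(*L[0],.11,1.42)
for k in L: goto(*k,.084,1.42)
```

```text
292 mean [0.3876 0.2648 0.0813] mid [0.3873 0.2645] ext [0.0212 0.0206 0.0043]
-0.0984 -0.0852 [0.39403594 0.26863353]
289 mean [0.4368 0.2579 0.0814] mid [0.4364 0.2574] ext [0.0209 0.0208 0.0048]
-0.0487 -0.0847 [0.43999678 0.26164154]
291 mean [0.4858 0.251  0.0814] mid [0.4857 0.2509] ext [0.0208 0.0202 0.0048]
0.0007 -0.0843 [0.48908576 0.25417367]
slide [  27.4 -116.5  106.4] dr [-0.005  -0.0024 -0.002 ] q6-> 0.75 q6 0.47 t 28.9
slide [  27.3 -116.4  132.4] dr [-0.005  -0.0024 -0.002 ] q6-> 0.75 q6 0.47 t 28.9
slide [ 28.  -66.8 132.2] dr [-0.005  -0.0024 -0.002 ] q6-> 0.68 q6 0.47 t 28.9
slide [ 28.6 -17.3 131.9] dr [-0.005  -0.0024 -0.002 ] q6-> 0.63 q6 0.47 t 28.9
```

>>> {"name": "servo_tool", "arguments": {"increments": [{"slide":[27,-116.5,100],"dr":[-0.005,-0.002,0],"jaw":1},{"slide":[27,-116.5,100],"dr":[-0.005,-0.002,0],"jaw":1},{"slide":[27,-116.5,100],"dr":[-0.005,-0.002,0],"jaw":1},{"slide":[27,-116.5,100],"dr":[-0.005,-0.002,0],"jaw":1},{"slide":[27,-116.5,115],"dr":[-0.005,-0.002,0],"jaw":1},{"slide":[27,-116.5,125],"dr":[-0.005,-0.002,0],"jaw":1},{"slide":[27,-116.5,131],"dr":[-0.005,-0.002,0],"jaw":1},{"slide":[27,-116.5,134],"dr":[-0.005,-0.002,0],"jaw":1},{"slide":[27,-116.5,136],"dr":[-0.005,-0.002,0],"jaw":1},{"slide":[27,-116.5,136],"dr":[-0.005,-0.002,0],"jaw":1},{"slide":[27,-116.5,136],"dr":[-0.005,-0.002,0],"jaw":1}]}}

```text
t: 30.0
tool_pos: [0.3876, 0.2653, 0.2671]
orientation: [2.383, 2.047, 0.002]
force: [-0.5, -2.0, 1.9]
opening: 0.0008
gripper_force: 1.4
```

```bash
python3 -c "
from h import *
s=read_state();print(s['tool_pos'],s['force'])
goto(.3876,.2648,.079,1.42)"
```

```text
[0.38756427 0.26531963 0.26709582] [-0.50614646 -2.04912756  1.94943544]
slide [-0.5  0.1  2.1] dr [ 0.0009 -0.0007 -0.0005] q6-> 0.75 q6 0.64 t 30.0
```

>>> {"name": "servo_tool", "arguments": {"increments": [{"slide":[0,0,1],"dr":[0,0,0],"jaw":1},{"slide":[0,0,2],"dr":[0,0,0],"jaw":1},{"slide":[0,0,3],"dr":[0,0,0],"jaw":1},{"slide":[0,0,3.5],"dr":[0,0,0],"jaw":1},{"slide":[0,0,3.5],"dr":[0,0,0],"jaw":1}]}}

```text
t: 30.5
tool_pos: [0.3876, 0.2655, 0.2642]
orientation: [2.382, 2.047, 0.003]
force: [-1.5, -4.5, 12.3]
opening: 0.0005
gripper_force: 6.4
```

>>> {"name": "servo_tool", "arguments": {"increments": [{"slide":[0,0,-10],"dr":[0,0,0],"jaw":1},{"slide":[0,0,-25],"dr":[0,0,0],"jaw":1},{"slide":[0.5,25,-25],"dr":[0,0,0],"jaw":1},{"slide":[0.5,49.5,-25],"dr":[0,0,0],"jaw":1},{"slide":[0.5,49.5,-25],"dr":[0,0,0],"jaw":1},{"slide":[0.5,49.5,-12],"dr":[0,0,0],"jaw":1},{"slide":[0.5,49.5,-6],"dr":[0,0,0],"jaw":1},{"slide":[0.5,49.5,-3],"dr":[0,0,0],"jaw":1},{"slide":[0.5,49.5,-1],"dr":[0,0,0],"jaw":1},{"slide":[0.5,49.5,0],"dr":[0,0,0],"jaw":1},{"slide":[0.5,49.5,0],"dr":[0,0,0],"jaw":1},{"slide":[0.5,49.5,0],"dr":[0,0,0],"jaw":1}]}}

```text
t: 31.7
tool_pos: [0.4351, 0.2585, 0.2641]
orientation: [-2.381, -2.048, 0.003]
force: [-10.5, -5.3, 17.8]
opening: 0.0006
gripper_force: 9.2
```

>>> {"name": "servo_tool", "arguments": {"increments": [{"slide":[0,0,-10],"dr":[0,0,0],"jaw":1},{"slide":[0,0,-25],"dr":[0,0,0],"jaw":1},{"slide":[0.5,25,-25],"dr":[0,0,0],"jaw":1},{"slide":[0.5,49.5,-25],"dr":[0,0,0],"jaw":1},{"slide":[0.5,49.5,-25],"dr":[0,0,0],"jaw":1},{"slide":[0.5,49.5,-25],"dr":[0,0,0],"jaw":1},{"slide":[0.5,49.5,-12],"dr":[0,0,0],"jaw":1},{"slide":[0.5,49.5,-6],"dr":[0,0,0],"jaw":1},{"slide":[0.5,49.5,-3],"dr":[0,0,0],"jaw":1},{"slide":[0.5,49.5,-1],"dr":[0,0,0],"jaw":1},{"slide":[0.5,49.5,0],"dr":[0,0,0],"jaw":1},{"slide":[0.5,49.5,0],"dr":[0,0,0],"jaw":1},{"slide":[0.5,49.5,0],"dr":[0,0,0],"jaw":1}]}}

```text
t: 33.0
tool_pos: [0.4843, 0.2516, 0.2642]
orientation: [-2.381, -2.047, 0.002]
force: [-10.7, -3.3, 16.8]
opening: 0.0002
gripper_force: 8.5
```

>>> {"name": "servo_tool", "arguments": {"increments": [{"slide":[0,0,-10],"dr":[0,0,0],"jaw":1},{"slide":[0,0,-50],"dr":[0,0,0],"jaw":1},{"slide":[0,0,-100],"dr":[0,0,0],"jaw":1},{"slide":[-40,0,-120],"dr":[0,0,0],"jaw":1},{"slide":[-40,0,-120],"dr":[0,0,0],"jaw":1},{"slide":[-40,0,-120],"dr":[0,0,0],"jaw":1},{"slide":[-40,0,-120],"dr":[0,0,0],"jaw":1},{"slide":[-40,0,-120],"dr":[0,0,0],"jaw":1}]}}

```text
t: 33.8
tool_pos: [0.4787, 0.2124, 0.3813]
orientation: [-2.381, -2.047, 0.003]
force: [-1.4, 0.1, -0.6]
opening: 0.0001
gripper_force: 0.0
```

Run:
```python
from h import *
p=camera_params('wrist');im,d=read_camera('wrist'); P=pts('',d,p); sd=read_camera('side')[0]
for k in((.3876,.2648),(.4368,.2579),(.4858,.251)):
    q=P[(np.hypot(P[...,0]-k[0],P[...,1]-k[1])<.007)]; print(len(q),q[:,2].mean())
a=cv2.resize(im,(520,390),interpolation=2); b=cv2.resize(sd[240:320,200:330],(340,209),interpolation=2)
c=np.zeros((600,520,3),np.uint8); c[:390]=a; c[390:599,:340]=b
cv2.imwrite('pics/w10.png',c[:,:,::-1]); s=read_state(); print(s['t'],s['force'])
```

```text
152 0.08170487220025055
151 0.08168872005952808
1800 0.2767300778161134
33.9 [ 0.53653421 -0.20122918 -0.09118653]
```

View pics/w10.png

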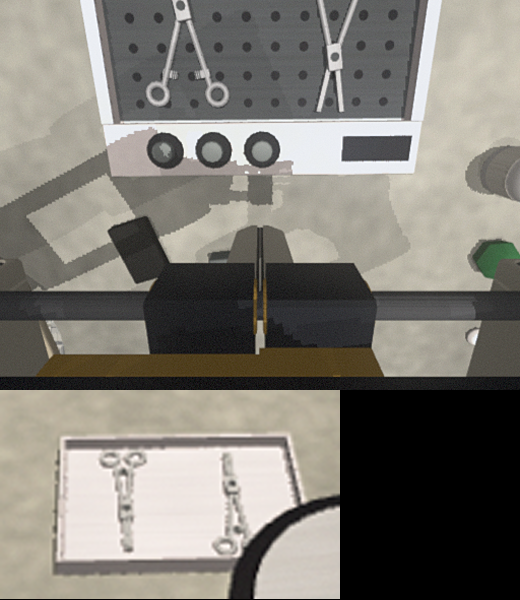

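The keys are up again at (165,150), (213,150) and (262,149), and every pair lies in its place. I'm handing the job in.

```bash
python3 -c "
from plant import *
print(close_job())"
```

```text
the job is handed in; nothing more can be done
None
```

I handed the job in at about 34 s: both open pairs lie flat on the dryer deck, both shut pairs lie flat in the tray, and the three keys were each pressed fully down from nearest to farthest. No pass/fail verdict came back.

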